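Put three collector's spheres back on their own stands by way of the tealight cup

TASK

The three glass spheres on the display shelf have been put back on the wrong brass stands: set them right, so that the largest sphere (the clear crystal) sits on the tallest stand, the middle-sized one on the middle stand and the smallest on the lowest stand. Every stand is taken, so rest one sphere in the empty sage tealight cup on the way; leave the cup empty at the end. Set each sphere down rather than dropping it, never let one touch the bare shelf, and leave the ebony box, the napkin ring stand and the loupe where they are.

Things in the scene. Friction and masses are not known exactly. Their poses are not given: they have to be found in the camera images.
- crystal_center (a point): The largest sphere: clear crystal ball, 60 mm in diameter, about 0.33 kg, nothing inside. The point is its centre. It starts on one of the stands.
- sulphide_large_center (a point): The middle-sized sphere: large sulphide marble, clear glass ball 50 mm in diameter with a chalk-white figure of a dog inside, about 0.17 kg. The point is its centre. It starts on one of the stands.
- sulphide_small_center (a point): The smallest sphere: small sulphide marble, clear glass ball 38 mm in diameter with a chalk-white figure of a bird inside, about 0.07 kg. The point is its centre. It starts on one of the stands.
- stand_tall_seat (a point): Polished brass sphere stand, fixed to the shelf; slim 16 mm stem; ring head 31 mm across and 11 mm high with a 26 mm mouth, as on all three stands, takes any sphere. This is the tallest: rim 88 mm above the shelf, foot 92 mm across and 5 mm thick. A seated sphere's centre is above the rim by 27 mm (60 mm sphere), 21 mm (50 mm), 14 mm (38 mm). Origin: centre of the mouth at the rim, z up.
- stand_middle_seat (a point): Polished brass sphere stand, fixed to the shelf; slim 16 mm stem; ring head 31 mm across and 11 mm high with a 26 mm mouth, as on all three stands, takes any sphere. This is the middle one: rim 62 mm above the shelf, foot 80 mm across and 5 mm thick. A seated sphere's centre is above the rim by 27 mm (60 mm sphere), 21 mm (50 mm), 14 mm (38 mm). Origin: centre of the mouth at the rim, z up.
- stand_short_seat (a point): Polished brass sphere stand, fixed to the shelf; slim 16 mm stem; ring head 31 mm across and 11 mm high with a 26 mm mouth, as on all three stands, takes any sphere. This is the lowest: rim 36 mm above the shelf, foot 68 mm across and 5 mm thick. A seated sphere's centre is above the rim by 27 mm (60 mm sphere), 21 mm (50 mm), 14 mm (38 mm). Origin: centre of the mouth at the rim, z up.
- cup_rim (a point): Sage-green ceramic tealight cup, loose on the shelf, 0.22 kg, empty at the start: 30 mm high, 46 mm across outside at the rim, round mouth 40 mm across, 24 mm deep. The 60 mm sphere rests on its rim with its centre 22 mm above the rim, the 50 mm one 15 mm above it; the 38 mm one would drop inside, out of the fingers' grasp. Origin: mouth's centre at the rim, z up.
- ebony_box_center (a point): Bystander, loose: small turned black ebony box with its screw-top lid on, 65 mm across and 61 mm high with a little knob. The point is on its axis, 30 mm above the shelf.
- napkin_rings_center (a point): Bystander, loose: silver napkin ring stand, base 94 x 40 mm (long way along its x axis), two napkin rings 45 mm across side by side on a bar, 51 mm high in all. The point is its middle, 27 mm above the shelf.
- loupe_center (a point): Bystander, loose: folding pocket loupe of steel with a black lens mount, about 62 x 26 mm (long way along its x axis), 19 mm high. The point is near its middle, 8 mm above the shelf.
There are look-alikes about, which are no part of the job. Leave any green or turquoise look-alike of the part that bears crystal_center alone.

How it is judged:
On the way, in this order (a step that is already met when the one before it is completed fails the run):
1. one of the spheres rests in the tealight cup, let go (((horizontal distance between crystal_center and cup_rim below 0.007 m and z of crystal_center in the frame of cup_rim below 0.03 m and contact force between the fingers and crystal below 0.05 N and linear speed of crystal below 0.03 m/s) or (horizontal distance between sulphide_large_center and cup_rim below 0.007 m and z of sulphide_large_center in the frame of cup_rim below 0.03 m and contact force between the fingers and sulphide_large below 0.05 N and linear speed of sulphide_large below 0.03 m/s) or (horizontal distance between sulphide_small_center and cup_rim below 0.007 m and z of sulphide_small_center in the frame of cup_rim below 0.03 m and contact force between the fingers and sulphide_small below 0.05 N and linear speed of sulphide_small below 0.03 m/s))), for 0.2 s.
2. a first sphere sits on its own stand, let go (((horizontal distance between crystal_center and stand_tall_seat below 0.006 m and z of crystal_center in the frame of stand_tall_seat between 0.022 and 0.031 m and contact force between the fingers and crystal below 0.05 N and linear speed of crystal below 0.03 m/s) or (horizontal distance between sulphide_large_center and stand_middle_seat below 0.006 m and z of sulphide_large_center in the frame of stand_middle_seat between 0.0164 and 0.0254 m and contact force between the fingers and sulphide_large below 0.05 N and linear speed of sulphide_large below 0.03 m/s) or (horizontal distance between sulphide_small_center and stand_short_seat below 0.006 m and z of sulphide_small_center in the frame of stand_short_seat between 0.0089 and 0.0179 m and contact force between the fingers and sulphide_small below 0.05 N and linear speed of sulphide_small below 0.03 m/s))), for 0.2 s.
3. two spheres sit on their own stands, let go ((((horizontal distance between crystal_center and stand_tall_seat below 0.006 m and z of crystal_center in the frame of stand_tall_seat between 0.022 and 0.031 m and contact force between the fingers and crystal below 0.05 N and linear speed of crystal below 0.03 m/s) and (horizontal distance between sulphide_large_center and stand_middle_seat below 0.006 m and z of sulphide_large_center in the frame of stand_middle_seat between 0.0164 and 0.0254 m and contact force between the fingers and sulphide_large below 0.05 N and linear speed of sulphide_large below 0.03 m/s)) or ((horizontal distance between crystal_center and stand_tall_seat below 0.006 m and z of crystal_center in the frame of stand_tall_seat between 0.022 and 0.031 m and contact force between the fingers and crystal below 0.05 N and linear speed of crystal below 0.03 m/s) and (horizontal distance between sulphide_small_center and stand_short_seat below 0.006 m and z of sulphide_small_center in the frame of stand_short_seat between 0.0089 and 0.0179 m and contact force between the fingers and sulphide_small below 0.05 N and linear speed of sulphide_small below 0.03 m/s)) or ((horizontal distance between sulphide_large_center and stand_middle_seat below 0.006 m and z of sulphide_large_center in the frame of stand_middle_seat between 0.0164 and 0.0254 m and contact force between the fingers and sulphide_large below 0.05 N and linear speed of sulphide_large below 0.03 m/s) and (horizontal distance between sulphide_small_center and stand_short_seat below 0.006 m and z of sulphide_small_center in the frame of stand_short_seat between 0.0089 and 0.0179 m and contact force between the fingers and sulphide_small below 0.05 N and linear speed of sulphide_small below 0.03 m/s)))), for 0.2 s.
At the end, for the whole second after the job is handed in: The 60 mm crystal sits on the tallest stand, the 50 mm marble on the middle stand and the 38 mm marble on the lowest: each sphere's centre within 6 mm sideways of its stand's axis and within 5 mm of its seated height, let go and at rest; the tealight cup is empty and upright (within 0.15 rad) (horizontal distance between crystal_center and stand_tall_seat below 0.006 m and z of crystal_center in the frame of stand_tall_seat between 0.022 and 0.031 m and contact force between the fingers and crystal below 0.05 N and linear speed of each of crystal, sulphide_large, sulphide_small below 0.03 m/s and horizontal distance between sulphide_large_center and stand_middle_seat below 0.006 m and z of sulphide_large_center in the frame of stand_middle_seat between 0.0164 and 0.0254 m and contact force between the fingers and sulphide_large below 0.05 N and horizontal distance between sulphide_small_center and stand_short_seat below 0.006 m and z of sulphide_small_center in the frame of stand_short_seat between 0.0089 and 0.0179 m and contact force between the fingers and sulphide_small below 0.05 N and angle between cup_rim's own z axis and vertical below 0.15 rad); the robot touches nothing.
It fails at once if a sphere touches the bare shelf (its centre comes within its radius + 3 mm of the shelf) (height (world z) of crystal_center below 0.033 m or height (world z) of sulphide_large_center below 0.028 m or height (world z) of sulphide_small_center below 0.022 m).
It fails at once if a sphere is dropped (out of the fingers and faster than 0.65 m/s, a fall of about 20 mm) ((contact force between the fingers and crystal below 0.05 N and linear speed of crystal above 0.65 m/s) or (contact force between the fingers and sulphide_large below 0.05 N and linear speed of sulphide_large above 0.65 m/s) or (contact force between the fingers and sulphide_small below 0.05 N and linear speed of sulphide_small above 0.65 m/s)).
It fails at once if the ebony box is pushed more than 15 mm or tipped over (distance of ebony_box_center from where it was at the start of the episode above 0.015 m or angle between ebony_box_center's own z axis and vertical above 0.4 rad).
It fails at once if the napkin ring stand is pushed more than 15 mm or tipped over (distance of napkin_rings_center from where it was at the start of the episode above 0.015 m or angle between napkin_rings_center's own z axis and vertical above 0.4 rad).
It fails at once if the loupe is pushed more than 15 mm or tipped over (distance of loupe_center from where it was at the start of the episode above 0.015 m or angle between loupe_center's own z axis and vertical above 0.4 rad).
It also fails if it takes over 120 s, if anything falls off the work surface, if the arm or the gripper's body presses on something with over 40 N, if the wrist force passes 120 N, or if a joint passes its speed limit or range.

ROBOT

A 6-joint arm with a two-finger parallel gripper is mounted at the origin on the work surface. World frame = base frame: x ahead of the robot, y to its left, z up, the work surface at z = 0. Lengths are in m, angles in rad, forces in N, time in s.
With the tool pointing down it reaches from about 0.325 to 0.875 m from the base axis. Payload 4.4 kg.
Tool frame: the origin (TCP) lies between the finger pads; the fingertips stand 17 mm ahead of it and the grasp point (between the pads) lies 2 mm behind it (env.nose_length is the distance from the TCP to the fingertips, in m); z points along the fingers, y is the direction in which the jaws open and shut (so a half turn about z gives the same grasp; the last joint's range is limited). The gripper opens to 85 mm and grips with 20 to 120 N. Pads are 22 mm wide; open, the fingers measure 114 mm over their backs; the gripper's body (76 mm by 85 mm) begins 54 mm behind the grasp point. The pads swing forward as they close: fully open they stand 13 mm farther back than shut.
Start: joints at [1.04, 0.207, 1.542, -0, 1.393, -0.15], TCP at [0.214, 0.534, 0.248] pointing down, gripper open.
Joint ranges: [-2.73, 2.73], [-0.86, 2.22], [0.23, 2.46], [-1.11, 4.25], [0.08, 2.63], [-2.82, 2.82]. Speed limits (rad/s): [2.79, 2.79, 3.14, 3.14, 3.14, 3.14].

INTERFACE

Orientations are given as a rotation vector (axis times angle).
In Python, from plant import env gives the robot as it stands. The module is installed in compiled form; this text tells all that it offers.
- The arm moves only by the tool move_arm, never from a script. Its argument "moves" is a list of rows, each a list of 7 numbers: the opening, from -1 (shut) to 1 (fully open), then the shift along the tool's x, y, z normalised to -1 to 1, where 1 is 0.5 m, then the turn, a rotation vector about the tool's x, y, z normalised to -1 to 1, where 1 is 45 degrees. In form: [[claw, x, y, z, ax, ay, az], ...]. A call has 1 to 8 rows; each row is the pose to reach, as a shift and turn from the pose commanded when the call began, along the tool's axes at that moment; what a row does not reach only later rows make up. A row lasts 1/10 s, in which the tool goes at most 50 mm and 8.59 degrees, less where a joint would pass 70% of its speed; a pose out of reach is approached as far as the arm can. A call with a number of a shift or a turn outside -1 to 1 is refused whole. A call with a gripper value outside its range is refused whole. The fingers move at their own pace and stop on an object; the grip force is fixed at half the most. Time passes only in rows, so rows that repeat a pose let the fingers close. It gives the time, the measured TCP pose, the force and the opening at its end, in the units of the state.
- env.get_state(): the state, without advancing time (a new reading comes with each control period).
- env.get_image(name): name is "scene" or "top" or "wrist"; returns the picture (480x640x3 uint8, red, green, blue); there is no depth.
- env.get_calibration(name): a dict with "fx", "fy", "cx", "cy" (pixels), "position" and "orientation" of the camera in the world. Camera axes: x right, y up, looking along -z (the intrinsics and any distortion apply to the point x, -y, -z); pixel columns grow to the right and rows downward; lengths in m; the calibration is good to about 2 mm. A picture is of the moment at which its call begins: read the wrist's pose just before it. get_calibration takes no time and is no camera call; for the wrist camera it gives the pose at the moment of the call.
- env.close_job(): hands the job in, once; it reports no verdict.
The state is a dict: "time": time; "q": joint angles; "dq": joint speeds; "tau": joint torques, N m; "tool_pos": TCP position; "tcp_rot": TCP orientation; "ft_force": force on the tool from outside, world axes, zero at the start; "torque": the same for the moment, N m; "width": finger opening in m.
Only numpy, scipy, OpenCV 4.12 (cv2) and the standard library are available. Lean on these libraries where they do the work, as an engineer would, in place of code of your own. Each camera call takes 0.05 s, during which the arm holds its last target. There are 200 camera calls.

## Working session

There is one attempt and no reset: what is moved stays moved. The work goes in short steps, Python scripts to look and compute and a tool call to move; the robot and the scene stay as the last step left them, time stands still between calls to the robot, and variables do not carry over. Pictures are saved under pics/ and viewed, about 12 in all and at most 16, crops included, and the job is handed in when it is done.

Besides the shell and the picture viewer there is one more tool, called after ">>>" as a command line: name --pt "numbers of a row" for each row, then --argument value for the rest. move_arm: Moves the arm, as the interface text tells. Scaled input: -1 to 1 covers 0.5 m each way for a shift and 45 degrees each way for a turn. Its arguments: {"type":"object","properties":{"moves":{"type":"array","items":{"type":"array","items":{"type":"number"}}}},"required":["moves"]}

```bash
mkdir -p pics; ls
python3 - <<'E'
from plant import env
import cv2
for n in("top","scene"):
    im=env.get_image(n); cv2.imwrite(f"pics/{n}0.png",im[:,:,::-1])
    print(n,env.get_calibration(n))
print(env.get_state(), env.nose_length)
E
```

```text
pics
top {'fx': 563.746183504921, 'fy': 563.746183504921, 'cx': 323.52357913550827, 'cy': 237.3608891369463, 'position': array([ 4.26806575e-01, -9.98778632e-04,  1.22457455e+00]), 'orientation': array([ 0.08094936, -0.09517132, -1.59294687])}
scene {'fx': 446.1376366640531, 'fy': 446.1376366640531, 'cx': 325.39328183908765, 'cy': 239.4902567967459, 'position': array([1.06034869, 0.13635598, 0.60061509]), 'orientation': array([0.52992234, 0.73217253, 1.73742349])}
{'time': 0.1, 'q': array([ 1.03950095e+00,  2.07387385e-01,  1.54285683e+00,  2.00812083e-05,
        1.39352943e+00, -1.50489928e-01]), 'dq': array([-0.00112546, -0.00154102, -0.00338705,  0.00087642,  0.00013537,
        0.00038146]), 'tau': array([ 3.24954817e-04, -3.84094906e+01, -2.92549127e+01, -4.70034524e-05,
        4.84069227e-03, -1.90279809e-05]), 'tool_pos': array([0.21336187, 0.53321989, 0.2471903 ]), 'tcp_rot': array([-0.59442376, -3.08408114,  0.00321761]), 'ft_force': array([ 0.28636055, -0.42102881, -0.41873986]), 'torque': array([0.03015693, 0.00615815, 0.03266874]), 'width': 0.08549705495976526} 0.017
```

View pics/top0.png

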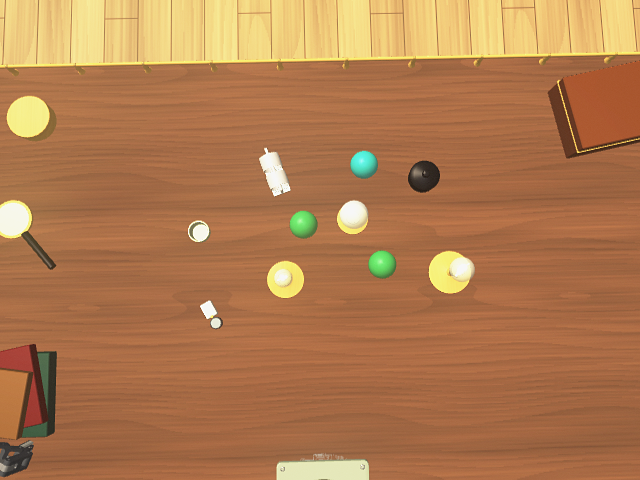

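View pics/scene0.png

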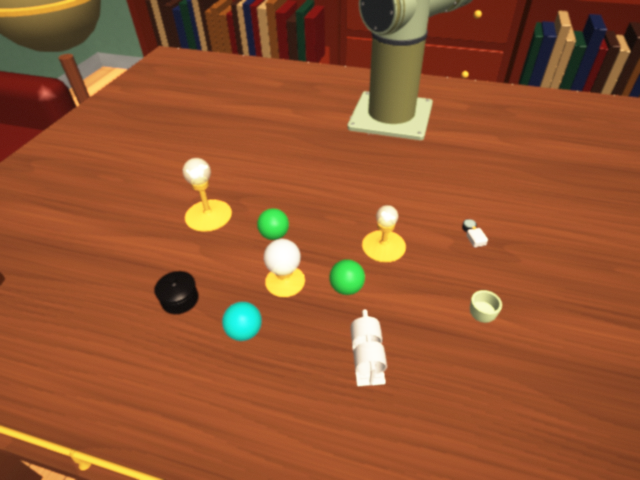

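Layout as seen from the top camera:
- Crystal (largest) is on the short stand at about (353,215).
- The 50 mm marble is on the tall stand at (461,269), foot at (450,272).
- The 38 mm marble is on the middle stand at (283,279).
- The cup is at (199,231).

Look-alikes for the crystal are green balls at (303,224) and (382,264) and a turquoise ball at (364,165). All three are coloured and lie on the shelf, so I rule them out. Bystanders are the box at (424,176), the napkin rings at (275,172) and the loupe at (210,314).

Next is one close crop, plus sizes measured by code.

```bash
cat > h.py <<'E'
import numpy as np, cv2
from scipy.spatial.transform import Rotation as R
from plant import env
def proj(c,P):
    p=R.from_rotvec(c['orientation']).inv().apply(np.atleast_2d(P)-c['position'])
    return np.c_[c['cx']+c['fx']*p[:,0]/-p[:,2], c['cy']+c['fy']*p[:,1]/p[:,2]]
def ray(c,u,v,z):
    d=R.from_rotvec(c['orientation']).apply([(u-c['cx'])/c['fx'],-(v-c['cy'])/c['fy'],-1])
    return (c['position']+d*(z-c['position'][2])/d[2])[:2]
def rel(xyz,yaw=None):
    "shift in tool axes, normalised, to reach xyz with the TCP"
    s=env.get_state(); r=R.from_rotvec(s['tcp_rot'])
    return r.inv().apply(np.array(xyz)-s['tool_pos'])/0.5
E
python3 - <<'E'
from h import *
im=cv2.imread('pics/top0.png'); c=env.get_calibration('top')
cv2.imwrite('pics/crop1.png',cv2.resize(im[140:340,185:495],None,fx=2.5,fy=2.5,interpolation=cv2.INTER_CUBIC))
for n,z,(u,v) in [('crystal',.063,(353,215)),('50 tall',.109,(461,269)),('38 mid',.076,(283,279)),('foot short',.005,(352,219)),('foot tall',.005,(450,272)),('foot mid',.005,(286,279)),('cup',.03,(199,231)),('g1',.02,(303,224)),('g2',.02,(382,264)),('t',.02,(364,165)),('box',.06,(424,176)),('nap',.03,(275,172)),('loupe',.01,(210,314))]: print(n,ray(c,u,v,z).round(4))
E
```

```text
crystal [ 0.6025 -0.0756]
50 tall [ 0.4824 -0.2836]
38 mid [0.4724 0.0715]
foot short [ 0.6025 -0.0769]
foot tall [ 0.4816 -0.2857]
foot mid [0.4751 0.0695]
cup [0.5806 0.2516]
g1 [0.5919 0.03  ]
g2 [ 0.5015 -0.1373]
t [ 0.7187 -0.1057]
box [ 0.6825 -0.228 ]
nap [0.7052 0.0878]
loupe [0.4043 0.2324]
```

View pics/crop1.png

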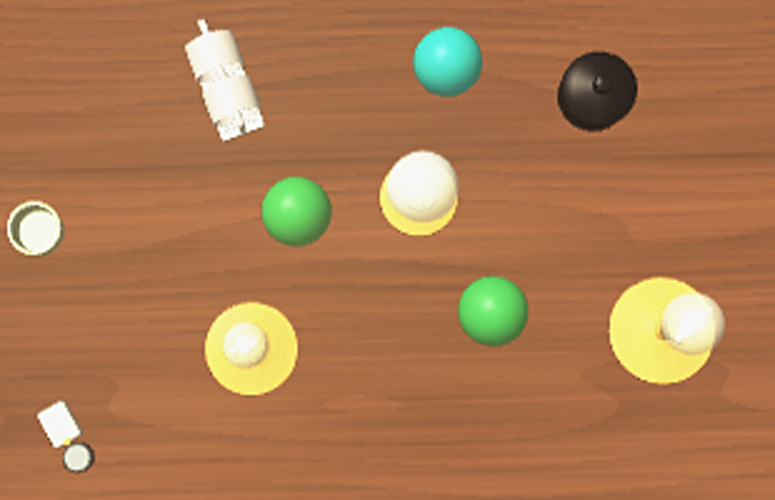

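>>> move_arm --pt "1 -0.58 -0.42 0 0 0 -0.484" --pt "1 -0.58 -0.42 0 0 0 -0.484" --pt "1 -0.58 -0.42 0 0 0 -0.484" --pt "1 -0.58 -0.42 0 0 0 -0.484" --pt "1 -0.58 -0.42 0 0 0 -0.484" --pt "1 -0.58 -0.42 0 0 0 -0.484" --pt "1 -0.58 -0.42 0 0 0 -0.484" --pt "1 -0.58 -0.42 0 0 0 -0.484"

```text
time: 0.9
tool_pos: [0.4066, 0.2273, 0.248]
tcp_rot: [0.009, 3.141, -0.003]
ft_force: [0.1, -0.1, -0.3]
width: 0.0854
```

Run:
```python
from h import *
s=env.get_state(); print(s['tool_pos'],s['tcp_rot'],R.from_rotvec(s['tcp_rot']).as_matrix().round(3))
c=env.get_calibration('wrist'); print(c, rel([.55,0.0,.26]))
cv2.imwrite('pics/w0.png',env.get_image('wrist')[:,:,::-1])
im=cv2.imread('pics/top0.png'); c=env.get_calibration('top'); hsv=cv2.cvtColor(im,cv2.COLOR_BGR2HSV)
m={'yellow':cv2.inRange(hsv,(20,110,120),(35,255,255)),'white':cv2.inRange(hsv,(0,0,150),(179,110,255))}
for k,a in m.items():
    for q in cv2.findContours(a[100:340,150:500].copy(),cv2.RETR_EXTERNAL,cv2.CHAIN_APPROX_NONE)[0]:
        if cv2.contourArea(q)>60: print(k,cv2.contourArea(q),np.add(cv2.minEnclosingCircle(q)[0],(150,100)),cv2.minEnclosingCircle(q)[1])
```

```text
[0.40664655 0.22730784 0.24802912] [ 8.98098822e-03  3.14113272e+00 -2.58141818e-03] [[-1.     0.006  0.   ]
 [ 0.006  1.    -0.002]
 [-0.    -0.002 -1.   ]]
{'fx': 422.07459538850406, 'fy': 422.07459538850406, 'cx': 322.47794628334697, 'cy': 239.19308324468687, 'position': array([0.33687059, 0.22831804, 0.37388063]), 'orientation': array([-0.22326121, -0.21902503,  1.55380516])} [-0.28931242 -0.45300739 -0.02306739]
yellow 977.5 [284.9937439 279.03125  ] 18.411405563354492
yellow 907.5 [449.5 271.5] 21.31910514831543
yellow 139.0 [352.  218.5] 15.207006454467773
white 68.0 [215.5 322.5] 5.147915363311768
white 172.5 [208. 309.] 9.219644546508789
white 268.5 [280.86985779 274.59588623] 11.801636695861816
white 453.5 [461.83880615 268.88250732] 12.83942985534668
white 337.0 [198.17475891 230.76698303] 10.920696258544922
white 609.5 [353. 214.] 15.03339672088623
white 776.0 [273.71033478 170.8942337 ] 25.1075382232666
```

View pics/w0.png

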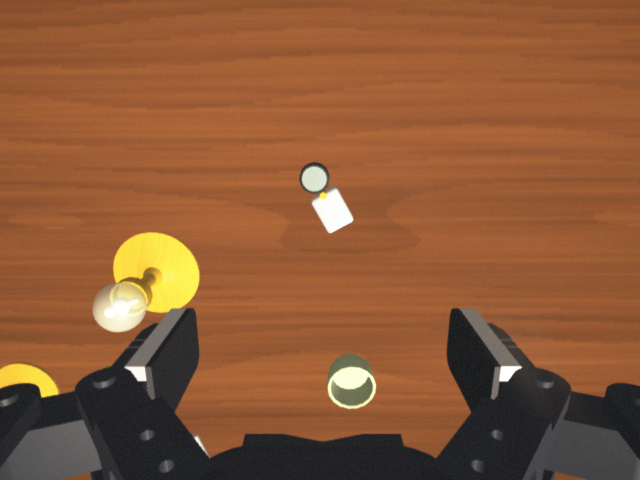

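The wrist view shows the 38 mm marble at (120,306), its foot at about (156,272), the cup rim at (351,387) and the loupe at (325,195). Next I look over the crystal.

>>> move_arm --pt "1 -0.38 -0.605 0 0 0 0" --pt "1 -0.38 -0.605 0 0 0 0" --pt "1 -0.38 -0.605 0 0 0 0" --pt "1 -0.38 -0.605 0 0 0 0" --pt "1 -0.38 -0.605 0 0 0 0" --pt "1 -0.38 -0.605 0 0 0 0" --pt "1 -0.38 -0.605 0 0 0 0" --pt "1 -0.38 -0.605 0 0 0 0"

```text
time: 1.75
tool_pos: [0.5966, -0.0757, 0.2474]
tcp_rot: [0.008, 3.141, -0.002]
ft_force: [-0.1, 0.8, -0.2]
width: 0.0854
```

Run:
```python
from h import *
s=env.get_state(); print(s['tool_pos'])
c=env.get_calibration('wrist'); im=env.get_image('wrist')[:,:,::-1].copy()
cv2.imwrite('pics/w1raw.png',im); np.save('w1.npy',c)
# predicted outlines: crystal & short foot from the top-camera estimate
t=np.linspace(0,6.28,90)
def circ(x,y,z,r,col):
    for p in proj(c,np.c_[x+r*np.cos(t),y+r*np.sin(t),0*t+z]): cv2.circle(im,tuple(int(k) for k in p.round()),0,col,-1)
def ball(P,r,col):
    P=np.array(P);d=P-c['position'];n=np.linalg.norm(d);d/=n
    a=np.cross(d,[0,0,1]);a/=np.linalg.norm(a);b=np.cross(d,a)
    Q=P-d*r*r/n; q=r*np.sqrt(1-(r/n)**2)
    for p in proj(c,Q+q*(np.cos(t)[:,None]*a+np.sin(t)[:,None]*b)): cv2.circle(im,tuple(int(k) for k in p.round()),0,col,-1)
ball([.6025,-.0762,.063],.03,(255,0,255)); circ(.6025,-.0769,.005,.034,(255,0,0)); circ(.6025,-.0762,.0,.034,(0,0,255))
cv2.imwrite('pics/w1.png',im)
```

```text
[ 0.59660243 -0.07569646  0.24740531]
```

View pics/w1.png

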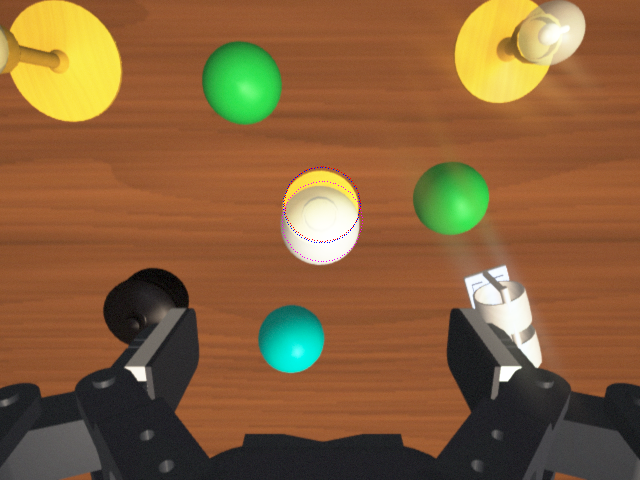

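The overlay matches the crystal at (320,223) and its foot, so the short stand is at about (0.6025, -0.0765) and the estimate is good to 1 mm. I'll pin the middle stand and the cup using both views.

```bash
cat >> h.py <<'E'
def yellow(im): return cv2.inRange(cv2.cvtColor(im,cv2.COLOR_BGR2HSV),(18,110,110),(38,255,255))
E
python3 - <<'E'
from h import *
c=env.get_calibration('top')
for n,u,v,z in[('mid',285,279,.005),('tall',449.5,271.5,.005),('short',352,218.5,.005),('cup',198.6,231,.03),('cup base',0,0,0)][:4]: print('top',n,ray(c,u,v,z))
c0=np.load('w1.npy',allow_pickle=True).item()
# w0 pose = w1 pose translated with the tool
c1=dict(c0); c1['position']=np.array([0.33687,0.22832,0.37388]); c1['orientation']=np.array([-0.22326121,-0.21902503,1.55380516])
for n,u,v,z in[('mid',156,272,.005),('cup',351.5,387,.03),('38 ball',120,306.5,.076)]: print('w0',n,ray(c1,u,v,z))
for n,u,v,z in[('tall',64,61,.005),('mid ball',556,32,.076),('mid',502,50,.005)]: print('w1',n,ray(c0,u,v,z))
print(rel([.6025,-.0763,.060]))
E
```

```text
top mid [0.47510493 0.07162677]
top tall [ 0.48272882 -0.28467482]
top short [ 0.60355448 -0.0769408 ]
top cup [0.58064684 0.25243665]
w0 mid [0.47470071 0.07171572]
w0 cup [0.58186849 0.25361077]
w0 38 ball [0.47634425 0.07079587]
w1 tall [ 0.48217867 -0.28460674]
w1 mid ball [0.47532385 0.07478349]
w1 mid [0.47596501 0.0691062 ]
[-0.01338119 -0.00377157  0.37458079]
```

>>> move_arm --pt "1 -0.0125 -0.002 0.1 0 0 0" --pt "1 -0.0125 -0.002 0.2 0 0 0" --pt "1 -0.0125 -0.002 0.3 0 0 0" --pt "1 -0.0125 -0.002 0.375 0 0 0" --pt "1 -0.0125 -0.002 0.375 0 0 0" --pt "1 -0.0125 -0.002 0.375 0 0 0" --pt "-1 -0.0125 -0.002 0.375 0 0 0" --pt "-1 -0.0125 -0.002 0.375 0 0 0"

```text
time: 2.6
tool_pos: [0.6051, -0.076, 0.066]
tcp_rot: [-0.002, 3.132, -0.014]
ft_force: [0.1, -12.1, 13.2]
width: 0.059
```

>>> move_arm --pt "-1 0 0 0 0 0 0" --pt "-1 0 0 0 0 0 0" --pt "-1 0 0 0 0 0 0"

```text
time: 2.9
tool_pos: [0.6059, -0.0751, 0.0671]
tcp_rot: [0.001, 3.13, -0.008]
ft_force: [0.5, -3.1, 6.0]
width: 0.0578
```

Run:
```python
from h import *
s=env.get_state(); print(s['tool_pos'],s['ft_force'],s['width'],s['torque'])
cv2.imwrite('pics/w2.png',env.get_image('wrist')[:,:,::-1])
```

```text
[ 0.60589515 -0.075068    0.06705126] [ 0.47136898 -3.12422112  5.96515365] 0.057761543928859155 [-0.58189583 -0.07432113 -0.00468152]
```

View pics/w2.png

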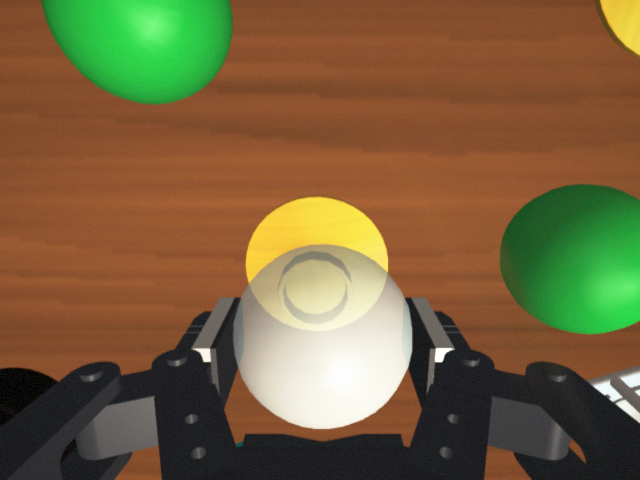

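Run:
```python
from h import *
c=env.get_calibration('wrist'); print(c['position'])
from scipy.optimize import least_squares
t=np.linspace(0,6.28,60)
def out(P,r):
    d=P-c['position'];n=np.linalg.norm(d);d=d/n
    a=np.cross(d,[0,0,1]);a/=np.linalg.norm(a);b=np.cross(d,a)
    return proj(c,P-d*r*r/n+r*np.sqrt(1-(r/n)**2)*(np.cos(t)[:,None]*a+np.sin(t)[:,None]*b))
for P in [(.603,-.0767,.063),(.604,-.0755,.067),(.604,-.0755,.071)]:
    q=out(np.array(P),.03); print(P,q.min(0),q.max(0))
print(proj(c,env.get_state()['tool_pos']))
```

```text
[ 0.53466519 -0.07396124  0.19209092]
(0.603, -0.0767, 0.063) [226.1149264  233.58651785] [406.64210227 417.76330508]
(0.604, -0.0755, 0.067) [227.32573654 239.86555633] [412.67709753 429.70159218]
(0.604, -0.0755, 0.071) [224.41987812 243.47086747] [415.28146603 439.57219832]
[[321.46189054 335.39754562]]
```

Shown: the crystal outline spans u 233–412, v 244–428, with the pads either side. The width of 57.8 mm and the upward force say the pads bear above the equator, because the pads swing back when open. I'll regrasp about 6 mm lower.

>>> move_arm --pt "1 0 0 0 0 0 0" --pt "1 0 0 0 0 0 0" --pt "1 0 0 0.012 0 0 0" --pt "1 0 0 0.012 0 0 0" --pt "-1 0 0 0.012 0 0 0" --pt "-1 0 0 0.012 0 0 0" --pt "-1 0 0 0.012 0 0 0" --pt "-1 0 0 0.012 0 0 0"

```text
time: 3.75
tool_pos: [0.6032, -0.0746, 0.0569]
tcp_rot: [0.001, 3.137, -0.006]
ft_force: [0.5, -3.8, 5.5]
width: 0.0581
```

>>> move_arm --pt "-1 0 0 -0.005 0 0 0" --pt "-1 0 0 -0.01 0 0 0" --pt "-1 0 0 -0.015 0 0 0" --pt "-1 0 0 -0.02 0 0 0" --pt "-1 0 0 -0.02 0 0 0"

```text
time: 4.25
tool_pos: [0.6008, -0.0723, 0.0647]
tcp_rot: [-0.001, -3.141, -0.0]
ft_force: [-0.1, -0.2, -2.3]
width: 0.0578
```

Run:
```python
from h import *
s=env.get_state(); print(s['tool_pos'],s['ft_force'],s['width'],s['torque'])
im=env.get_image('wrist')[:,:,::-1]
im2=env.get_image('scene')[:,:,::-1]
cv2.imwrite('pics/w3.png',np.hstack([cv2.resize(im,(400,300)),cv2.resize(im2[150:350,150:417],(400,300))]))
```

```text
[ 0.60081373 -0.07226775  0.06472273] [-0.14806999 -0.18602213 -2.30914548] 0.057791167672818854 [-0.01591801  0.04128369  0.0128838 ]
```

View pics/w3.png

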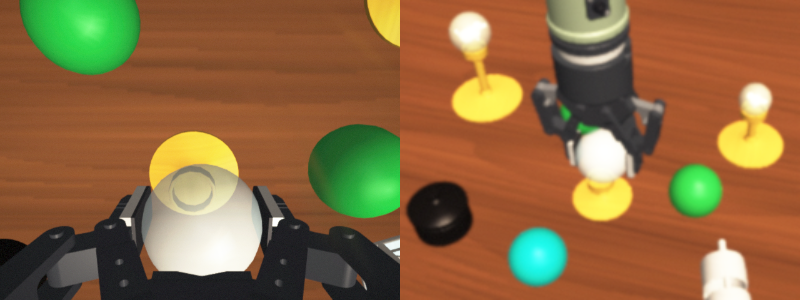

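Crystal held: weight is on the wrist, ring head clear and visible below. Carrying it to the cup.

>>> move_arm --pt "-1 0 0 -0.09 0 0 0" --pt "-1 0 0 -0.18 0 0 0" --pt "-1 0.005 0.1 -0.18 0 0 0" --pt "-1 0.015 0.2 -0.18 0 0 0" --pt "-1 0.02 0.3 -0.18 0 0 0" --pt "-1 0.03 0.4 -0.18 0 0 0" --pt "-1 0.035 0.5 -0.18 0 0 0" --pt "-1 0.035 0.5 -0.18 0 0 0"

```text
time: 5.15
tool_pos: [0.5821, 0.184, 0.1547]
tcp_rot: [0.01, -3.141, -0.005]
ft_force: [0.2, -0.8, -2.5]
width: 0.0578
```

>>> move_arm --pt "-1 0 0.08 0 0 0 0" --pt "-1 0.003 0.15 0 0 0 0" --pt "-1 0.003 0.15 0 0 0 0" --pt "-1 0.003 0.15 0 0 0 0"

```text
time: 5.55
tool_pos: [0.5817, 0.2528, 0.1543]
tcp_rot: [0.002, -3.141, 0.001]
ft_force: [-0.0, -1.3, -3.0]
width: 0.0578
```

Run:
```python
from h import *
s=env.get_state(); print(s['tool_pos'],s['ft_force'],s['width'],s['torque'],s['tcp_rot'])
print(rel([.5815,.253,.050]))
im=env.get_image('wrist')[:,:,::-1].copy();c=env.get_calibration('wrist')
t=np.linspace(0,6.28,120)
for p in proj(c,np.c_[.5815+.023*np.cos(t),.253+.023*np.sin(t),0*t+.03]): cv2.circle(im,tuple(int(k) for k in p.round()),0,(255,0,255),-1)
cv2.imwrite('pics/w4.png',im)
```

```text
[0.58171091 0.25275751 0.15428308] [-0.01736899 -1.3045899  -2.9825198 ] 0.05783694863652953 [-0.04177455 -0.01027906 -0.05366766] [ 1.85694155e-03 -3.14082334e+00  1.45694228e-03]
[0.00026086 0.00067888 0.20856589]
```

View pics/w4.png

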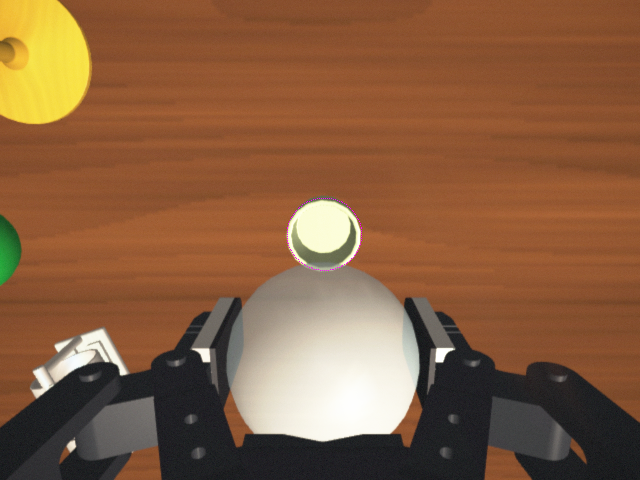

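Cup rim matches the prediction at (324,234). The crystal outline spans u 229–419 with its top edge at v 264. I'll work out the ball's offset in the grip.

```bash
cat >> h.py <<'E'
def outline(c,P,r,t=np.linspace(0,6.28,90)):
    P=np.array(P);d=P-c['position'];n=np.linalg.norm(d);d=d/n
    a=np.cross(d,[0,0,1]);a/=np.linalg.norm(a);b=np.cross(d,a)
    return proj(c,P-d*r*r/n+r*np.sqrt(1-(r/n)**2)*(np.cos(t)[:,None]*a+np.sin(t)[:,None]*b))
def fitball(c,r,uL,uR,vT,P0):
    from scipy.optimize import fsolve
    def f(P):
        q=outline(c,P,r); return [q[:,0].min()-uL,q[:,0].max()-uR,q[:,1].min()-vT]
    return fsolve(f,P0)
E
python3 - <<'E'
from h import *
c=env.get_calibration('wrist');s=env.get_state()
P=fitball(c,.03,229,419,264,s['tool_pos']); print(P,P-s['tool_pos'])
E
```

```text
[0.58668076 0.25273134 0.15957296] [0.00480624 0.0008266  0.00527277]
```

>>> move_arm --pt "-1 0.008 0 0.08 0 0 0" --pt "-1 0.008 0 0.15 0 0 0" --pt "-1 0.008 0 0.19 0 0 0" --pt "-1 0.008 0 0.205 0 0 0" --pt "-1 0.008 0 0.21 0 0 0" --pt "-1 0.008 0 0.213 0 0 0" --pt "-1 0.008 0 0.213 0 0 0"

```text
time: 6.3
tool_pos: [0.5796, 0.2525, 0.0499]
tcp_rot: [0.002, 3.139, 0.001]
ft_force: [-0.2, 0.6, -2.3]
width: 0.0576
```

>>> move_arm --pt "-1 0 0 0.003 0 0 0" --pt "-1 0 0 0.006 0 0 0" --pt "-1 0 0 0.006 0 0 0"

```text
time: 6.6
tool_pos: [0.5788, 0.2527, 0.046]
tcp_rot: [0.001, 3.14, 0.001]
ft_force: [-0.3, 0.3, -1.4]
width: 0.0577
```

>>> move_arm --pt "-1 0 0 0.003 0 0 0" --pt "-1 0 0 0.005 0 0 0" --pt "-1 0 0 0.005 0 0 0"

```text
time: 6.9
tool_pos: [0.5793, 0.2529, 0.0452]
tcp_rot: [0.001, 3.139, 0.001]
ft_force: [-3.3, -0.1, 7.1]
width: 0.058
```

>>> move_arm --pt "1 0 0 0 0 0 0" --pt "1 0 0 0 0 0 0" --pt "1 0 0 0 0 0 0" --pt "1 0 0 0 0 0 0" --pt "1 0 0 -0.08 0 0 0" --pt "1 0 0 -0.18 0 0 0" --pt "1 0 0 -0.28 0 0 0" --pt "1 0 0 -0.28 0 0 0"

```text
time: 7.7
tool_pos: [0.5839, 0.2542, 0.1927]
tcp_rot: [0.001, 3.124, 0.008]
ft_force: [0.7, 0.5, 0.8]
width: 0.0854
```

Run:
```python
from h import *
s=env.get_state(); print(s['tool_pos'],s['ft_force'],s['width'],s['tcp_rot'])
im=env.get_image('wrist')[:,:,::-1].copy();c=env.get_calibration('wrist'); np.save('w5.npy',c)
for p in outline(c,[.5815,.253,.052],.03): cv2.circle(im,tuple(int(k) for k in p.round()),0,(255,0,255),-1)
cv2.imwrite('pics/w5.png',im)
print(rel([.4753,.0714,.155]))
```

```text
[0.58386426 0.25417851 0.19272247] [0.65958707 0.51439264 0.82724492] 0.08544226117488127 [7.98408900e-04 3.12419301e+00 7.71208784e-03]
[ 0.21313656 -0.36449316  0.06382513]
```

View pics/w5.png

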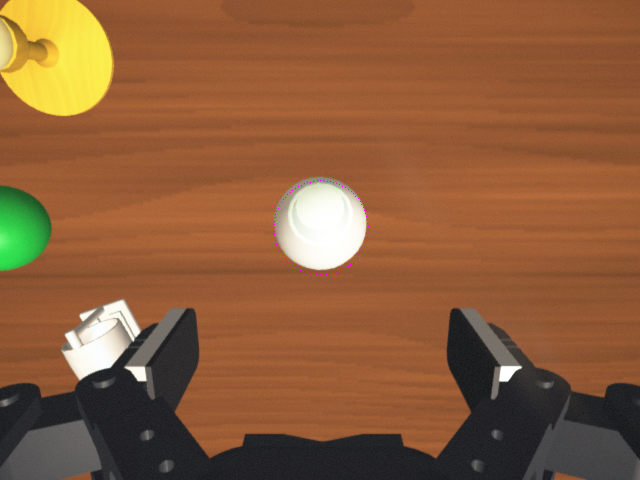

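The crystal rests in the cup, centred on the prediction at (320,224). Next is the small marble.

>>> move_arm --pt "1 0.04 -0.07 0.05 0 0 0" --pt "1 0.08 -0.14 0.05 0 0 0" --pt "1 0.12 -0.21 0.05 0 0 0" --pt "1 0.16 -0.28 0.05 0 0 0" --pt "1 0.205 -0.362 0.05 0 0 0" --pt "1 0.205 -0.362 0.05 0 0 0" --pt "1 0.205 -0.362 0.05 0 0 0"

```text
time: 8.45
tool_pos: [0.4743, 0.0709, 0.1564]
tcp_rot: [-0.005, -3.139, -0.001]
ft_force: [0.8, 0.7, 0.5]
width: 0.0854
```

Run:
```python
from h import *
s=env.get_state(); print(s['tool_pos'],s['ft_force'],s['tcp_rot'])
im=env.get_image('wrist')[:,:,::-1].copy();c=env.get_calibration('wrist'); np.save('w6.npy',c)
for p in outline(c,[.4753,.0714,.076],.019): cv2.circle(im,tuple(int(k) for k in p.round()),0,(255,0,255),-1)
t=np.linspace(0,6.28,150)
for p in proj(c,np.c_[.4753+.04*np.cos(t),.0714+.04*np.sin(t),0*t+.005]): cv2.circle(im,tuple(int(k) for k in p.round()),0,(255,0,0),-1)
cv2.imwrite('pics/w6.png',im)
print(rel([.4753,.0714,.073]))
```

```text
[0.47429499 0.07089936 0.15643583] [0.76292589 0.65364898 0.54329865] [-4.82233589e-03 -3.13911664e+00 -7.88838181e-04]
[-0.0005622  -0.00048417  0.16779489]
```

View pics/w6.png

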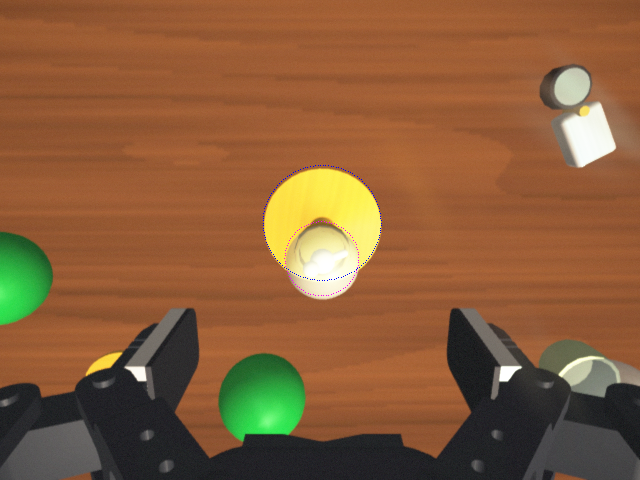

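Predicted outlines match foot (322,222) and marble (322,262) within about 2 px. Descending and closing.

>>> move_arm --pt "1 -0.003 0 0.08 0 0 0" --pt "1 -0.003 0 0.15 0 0 0" --pt "1 -0.003 0 0.167 0 0 0" --pt "1 -0.003 0 0.167 0 0 0" --pt "1 -0.003 0 0.167 0 0 0" --pt "-1 -0.003 0 0.167 0 0 0" --pt "-1 -0.003 0 0.167 0 0 0" --pt "-1 -0.003 0 0.167 0 0 0"

```text
time: 9.3
tool_pos: [0.478, 0.0715, 0.0755]
tcp_rot: [0.001, 3.139, -0.0]
ft_force: [0.6, -0.0, -0.3]
width: 0.0437
```

>>> move_arm --pt "-1 0 0 0 0 0 0" --pt "-1 0 0 0 0 0 0" --pt "-1 0 0 0 0 0 0"

```text
time: 9.6
tool_pos: [0.4779, 0.0709, 0.0755]
tcp_rot: [0.001, 3.14, -0.002]
ft_force: [-0.4, -2.2, 4.8]
width: 0.0357
```

>>> move_arm --pt "-1 0 0 -0.01 0 0 0" --pt "-1 0 0 -0.02 0 0 0" --pt "-1 0 0 -0.08 0 0 0" --pt "-1 0 0 -0.16 0 0 0" --pt "-1 -0.06 -0.07 -0.16 0 0 0" --pt "-1 -0.12 -0.14 -0.16 0 0 0" --pt "-1 -0.18 -0.21 -0.16 0 0 0" --pt "-1 -0.24 -0.29 -0.16 0 0 0"

```text
time: 10.4
tool_pos: [0.5978, -0.0742, 0.1546]
tcp_rot: [-0.0, 3.141, 0.001]
ft_force: [0.4, 0.1, -1.1]
width: 0.0352
```

>>> move_arm --pt "-1 0 0 0 0 0 0" --pt "-1 0 0 0 0 0 0"

```text
time: 10.6
tool_pos: [0.5969, -0.0743, 0.1538]
tcp_rot: [-0.004, -3.14, -0.001]
ft_force: [0.5, 0.3, -2.4]
width: 0.0353
```

Run:
```python
from h import *
s=env.get_state(); print(s['tool_pos'],s['ft_force'],s['tcp_rot'],s['width'])
im=env.get_image('wrist')[:,:,::-1].copy();c=env.get_calibration('wrist'); np.save('w7.npy',c)
t=np.linspace(0,6.28,150)
for z,r,X in((.005,.034,(.603,-.0767)),(.036,.0155,(.603,-.0767))):
  for p in proj(c,np.c_[X[0]+r*np.cos(t),X[1]+r*np.sin(t),0*t+z]): cv2.circle(im,tuple(int(k) for k in p.round()),0,(255,0,0),-1)
sc=env.get_image('scene')[:,:,::-1]
im[:150,490:]=sc[250:400,430:580]
cv2.imwrite('pics/w7.png',im)
```

```text
[ 0.59687304 -0.0743405   0.15377953] [ 0.48832942  0.25368305 -2.3693719 ] [-4.39910868e-03 -3.14038533e+00 -1.46141287e-03] 0.0353487617497426
```

View pics/w7.png

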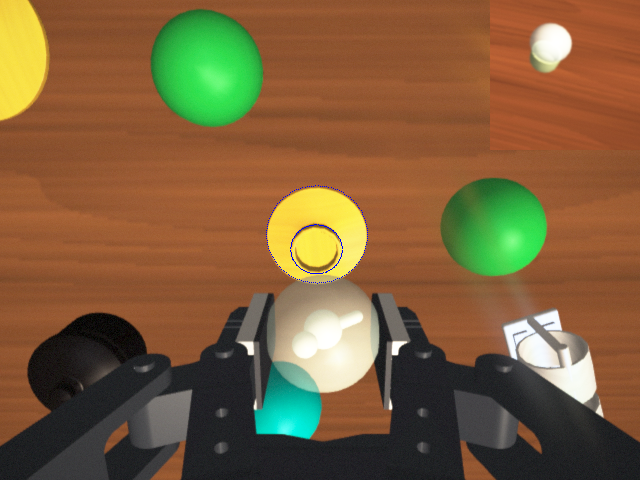

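The small marble is held at (322,334), the short stand matches its prediction at (317,235), and the inset shows the crystal in the cup.

Run:
```python
from h import *
c=env.get_calibration('wrist');s=env.get_state()
P=fitball(c,.019,265.5,380,276,s['tool_pos']); d=P-s['tool_pos'];print(P,d)
print(outline(c,P,.019).max(0))
print(rel(np.array([.603,-.0767,.052])-d))
```

```text
[ 0.59556708 -0.07216704  0.15257385] [-0.00030857  0.00045355 -0.00115808]
[380.         393.33956426]
[-0.01524053 -0.00927137  0.20111028]
```

>>> move_arm --pt "-1 -0.015 -0.009 0.08 0 0 0" --pt "-1 -0.015 -0.009 0.16 0 0 0" --pt "-1 -0.015 -0.009 0.195 0 0 0" --pt "-1 -0.015 -0.009 0.2 0 0 0" --pt "-1 -0.015 -0.009 0.203 0 0 0" --pt "-1 -0.015 -0.009 0.203 0 0 0" --pt "-1 -0.015 -0.009 0.203 0 0 0"

```text
time: 11.4
tool_pos: [0.6049, -0.0777, 0.0539]
tcp_rot: [0.0, 3.14, -0.0]
ft_force: [-0.2, 0.3, -1.9]
width: 0.0358
```

>>> move_arm --pt "-1 0 0 0.003 0 0 0" --pt "-1 0 0 0.003 0 0 0"

```text
time: 11.6
tool_pos: [0.6046, -0.078, 0.0517]
tcp_rot: [0.001, 3.141, -0.0]
ft_force: [0.6, -0.0, -0.5]
width: 0.0353
```

>>> move_arm --pt "-1 0.002 0.001 0.003 0 0 0" --pt "-1 0.002 0.001 0.003 0 0 0"

```text
time: 11.8
tool_pos: [0.6042, -0.0779, 0.0505]
tcp_rot: [0.001, 3.14, -0.001]
ft_force: [1.4, 0.2, 1.3]
width: 0.0354
```

>>> move_arm --pt "-1 0 0 0.003 0 0 0" --pt "-1 0 0 0.003 0 0 0"

```text
time: 12.0
tool_pos: [0.6049, -0.078, 0.0496]
tcp_rot: [0.001, 3.138, -0.001]
ft_force: [0.7, -0.6, 3.8]
width: 0.0352
```

>>> move_arm --pt "1 0 0 0 0 0 0" --pt "1 0 0 0 0 0 0" --pt "1 0 0 0 0 0 0" --pt "1 0 0 0 0 0 0" --pt "1 0 0 -0.08 0 0 0" --pt "1 0 0 -0.18 0 0 0" --pt "1 0 0 -0.3 0 0 0" --pt "1 0 0 -0.3 0 0 0"

```text
time: 12.8
tool_pos: [0.6076, -0.0786, 0.2062]
tcp_rot: [0.001, 3.128, -0.006]
ft_force: [1.7, -0.4, 0.4]
width: 0.0857
```

>>> move_arm --pt "1 0.04 -0.07 0 0 0 0" --pt "1 0.08 -0.14 0 0 0 0" --pt "1 0.12 -0.21 0 0 0 0" --pt "1 0.16 -0.28 0 0 0 0" --pt "1 0.2 -0.34 0 0 0 0" --pt "1 0.243 -0.413 0 0 0 0" --pt "1 0.243 -0.413 0 0 0 0" --pt "1 0.243 -0.413 0 0 0 0"

```text
time: 13.6
tool_pos: [0.481, -0.2845, 0.1976]
tcp_rot: [-0.005, -3.141, -0.002]
ft_force: [0.2, 0.4, -0.2]
width: 0.0855
```

Run:
```python
from h import *
s=env.get_state(); print(s['tool_pos'],s['ft_force'],s['tcp_rot'],s['width'])
im=env.get_image('wrist')[:,:,::-1].copy();c=env.get_calibration('wrist'); np.save('w8.npy',c)
X=(.4825,-.2847); t=np.linspace(0,6.28,150)
for p in proj(c,np.c_[X[0]+.046*np.cos(t),X[1]+.046*np.sin(t),0*t+.005]): cv2.circle(im,tuple(int(k) for k in p.round()),0,(255,0,0),-1)
for p in outline(c,[*X,.109],.025): cv2.circle(im,tuple(int(k) for k in p.round()),0,(255,0,255),-1)
sc=env.get_image('scene')[:,:,::-1]
im[:150,490:]=sc[200:350,210:360]
cv2.imwrite('pics/w8.png',im)
print(rel([*X,.104]))
```

```text
[ 0.48101381 -0.28446588  0.19761736] [ 0.2166814   0.41356358 -0.16990714] [-5.00799435e-03 -3.14090387e+00 -1.93081664e-03] 0.08549845147365112
[-0.00131494 -0.00335949  0.18753418]
```

View pics/w8.png

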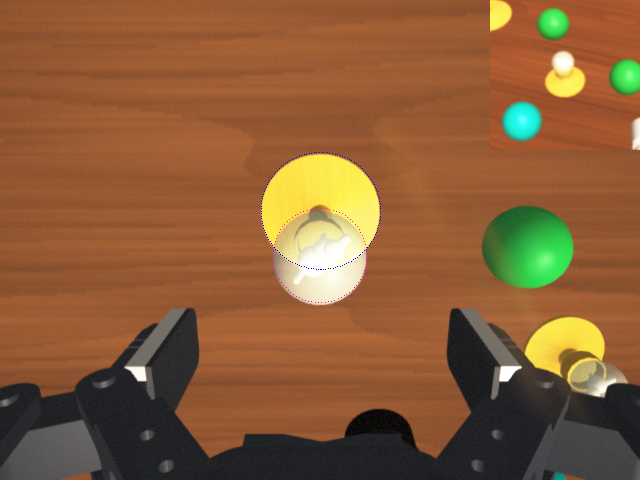

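The marble is at (319,257) and the foot at (320,211), both matching their predictions. The inset shows the small marble seated on the short stand.

>>> move_arm --pt "1 0 -0.001 0.08 0 0 0" --pt "1 0 -0.001 0.15 0 0 0" --pt "1 0 -0.001 0.191 0 0 0" --pt "1 0 -0.001 0.191 0 0 0" --pt "1 0 -0.001 0.191 0 0 0" --pt "-1 0 -0.001 0.191 0 0 0" --pt "-1 0 -0.001 0.191 0 0 0" --pt "-1 0 -0.001 0.191 0 0 0"

```text
time: 14.5
tool_pos: [0.4831, -0.2859, 0.105]
tcp_rot: [0.0, 3.138, -0.006]
ft_force: [-0.7, -1.8, 2.2]
width: 0.0479
```

>>> move_arm --pt "-1 0 0 0 0 0 0" --pt "-1 0 0 0 0 0 0" --pt "-1 0 0 -0.01 0 0 0" --pt "-1 0 0 -0.02 0 0 0"

```text
time: 14.9
tool_pos: [0.4812, -0.2839, 0.1125]
tcp_rot: [-0.001, -3.14, -0.002]
ft_force: [-0.4, 0.1, -2.7]
width: 0.048
```

>>> move_arm --pt "-1 0 0 -0.08 0 0 0" --pt "-1 0 0 -0.13 0 0 0" --pt "-1 0.005 0.09 -0.13 0 0 0" --pt "-1 0.005 0.18 -0.13 0 0 0" --pt "-1 0.005 0.27 -0.13 0 0 0" --pt "-1 0.01 0.36 -0.13 0 0 0" --pt "-1 0.01 0.45 -0.13 0 0 0" --pt "-1 0.01 0.54 -0.13 0 0 0"

```text
time: 15.7
tool_pos: [0.476, -0.0125, 0.1776]
tcp_rot: [-0.002, -3.141, -0.001]
ft_force: [0.3, -0.4, -0.8]
width: 0.0477
```

>>> move_arm --pt "-1 0 0.08 0.02 0 0 0" --pt "-1 0.004 0.16 0.04 0 0 0" --pt "-1 0.004 0.17 0.04 0 0 0" --pt "-1 0.004 0.17 0.04 0 0 0" --pt "-1 0.004 0.17 0.04 0 0 0"

```text
time: 16.2
tool_pos: [0.4752, 0.0699, 0.158]
tcp_rot: [0.001, 3.141, -0.001]
ft_force: [0.5, 0.4, -1.5]
width: 0.0475
```

Run:
```python
from h import *
s=env.get_state(); print(s['tool_pos'],s['ft_force'],s['tcp_rot'],s['width'])
im=env.get_image('wrist')[:,:,::-1].copy();c=env.get_calibration('wrist'); np.save('w9.npy',c)
X=(.4755,.0714); t=np.linspace(0,6.28,150)
for z,r in((.005,.04),(.062,.0155)):
  for p in proj(c,np.c_[X[0]+r*np.cos(t),X[1]+r*np.sin(t),0*t+z]): cv2.circle(im,tuple(int(k) for k in p.round()),0,(255,0,0),-1)
cv2.imwrite('pics/w9.png',im)
```

```text
[0.47518211 0.06986591 0.15796463] [ 0.47241006  0.44434038 -1.46813854] [ 1.35489216e-03  3.14138392e+00 -9.30087449e-04] 0.047541990072625925
```

View pics/w9.png

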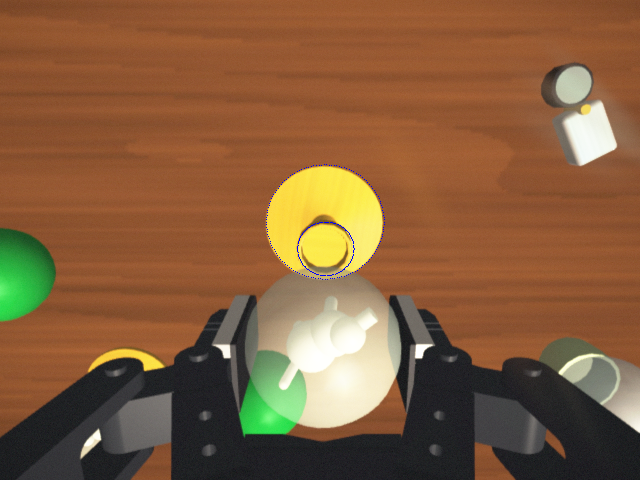

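The 50 mm marble is held, spanning u 246–401, v 271–428. The middle stand ring at (326,248) matches its prediction.

Run:
```python
from h import *
c=env.get_calibration('wrist');s=env.get_state()
P=fitball(c,.025,246,401,271,s['tool_pos']); d=P-s['tool_pos'];print(P,d,outline(c,P,.025).max(0))
print(rel(np.array([.4755,.0714,.085])-d))
```

```text
[0.47823495 0.07016899 0.16094272] [0.00284615 0.00068865 0.00282934] [401.00000001 431.20661284]
[0.00555657 0.00252819 0.1518812 ]
```

>>> move_arm --pt "-1 0.007 0.002 0.07 0 0 0" --pt "-1 0.007 0.002 0.12 0 0 0" --pt "-1 0.007 0.002 0.145 0 0 0" --pt "-1 0.007 0.002 0.15 0 0 0" --pt "-1 0.007 0.002 0.15 0 0 0" --pt "-1 0.007 0.002 0.15 0 0 0"

```text
time: 16.85
tool_pos: [0.473, 0.0712, 0.0841]
tcp_rot: [0.002, 3.139, -0.0]
ft_force: [-0.0, -0.5, -1.7]
width: 0.0475
```

>>> move_arm --pt "-1 0.001 0 0.004 0 0 0" --pt "-1 0.001 0 0.004 0 0 0" --pt "-1 0.001 0 0.004 0 0 0"

```text
time: 17.15
tool_pos: [0.4714, 0.0716, 0.0813]
tcp_rot: [0.001, 3.14, -0.0]
ft_force: [1.1, 0.1, -1.0]
width: 0.0478
```

>>> move_arm --pt "-1 0 0 0.003 0 0 0" --pt "-1 0 0 0.003 0 0 0"

```text
time: 17.35
tool_pos: [0.4722, 0.0715, 0.0805]
tcp_rot: [0.001, 3.139, -0.0]
ft_force: [-0.9, 0.2, 4.4]
width: 0.0477
```

>>> move_arm --pt "1 0 0 0 0 0 0" --pt "1 0 0 0 0 0 0" --pt "1 0 0 0 0 0 0" --pt "1 0 0 0 0 0 0" --pt "1 0 0 -0.08 0 0 0" --pt "1 0 0 -0.16 0 0 0" --pt "1 0 0 -0.2 0 0 0" --pt "1 0 0 -0.2 0 0 0"

```text
time: 18.15
tool_pos: [0.4739, 0.0715, 0.1831]
tcp_rot: [0.001, 3.133, -0.0]
ft_force: [0.6, -0.3, 0.2]
width: 0.0854
```

>>> move_arm --pt "1 -0.04 0.065 0 0 0 0" --pt "1 -0.08 0.13 0 0 0 0" --pt "1 -0.12 0.2 0 0 0 0" --pt "1 -0.16 0.27 0 0 0 0" --pt "1 -0.218 0.363 0 0 0 0" --pt "1 -0.218 0.363 0 0 0 0" --pt "1 -0.218 0.363 0 0 0 0"

```text
time: 18.85
tool_pos: [0.5793, 0.2537, 0.1767]
tcp_rot: [0.002, -3.138, 0.002]
ft_force: [-0.2, 0.0, 0.4]
width: 0.0853
```

Run:
```python
from h import *
s=env.get_state(); print(s['tool_pos'],s['ft_force'],s['tcp_rot'],s['width'])
im=env.get_image('wrist')[:,:,::-1].copy();c=env.get_calibration('wrist'); np.save('w10.npy',c)
for p in outline(c,[.5815,.253,.052],.03): cv2.circle(im,tuple(int(k) for k in p.round()),0,(255,0,255),-1)
sc=env.get_image('scene')[:,:,::-1]
im[:150,490:]=sc[130:280,310:460]
cv2.imwrite('pics/w10.png',im)
print(rel([.5815,.253,.044]))
```

```text
[0.57931809 0.25368239 0.1767022 ] [-0.23348057  0.03386322  0.39514768] [ 2.12816432e-03 -3.13796182e+00  2.08869973e-03] 0.08533228333061081
[-0.00609681  0.0023339   0.26724958]
```

View pics/w10.png

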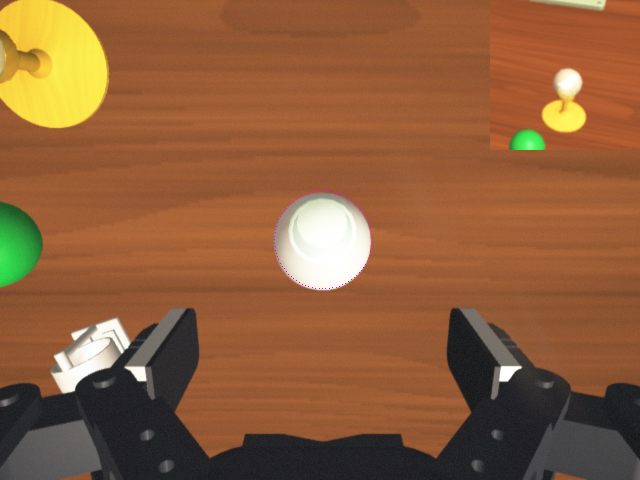

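The crystal at (322,241) sits exactly on the prediction, and the inset shows the 50 mm marble on the middle stand. Grasping the crystal.

>>> move_arm --pt "1 -0.005 0.001 0.09 0 0 0" --pt "1 -0.005 0.001 0.18 0 0 0" --pt "1 -0.005 0.001 0.267 0 0 0" --pt "1 -0.005 0.001 0.267 0 0 0" --pt "1 -0.005 0.001 0.267 0 0 0" --pt "-1 -0.005 0.001 0.267 0 0 0" --pt "-1 -0.005 0.001 0.267 0 0 0" --pt "-1 -0.005 0.001 0.267 0 0 0"

```text
time: 19.75
tool_pos: [0.5854, 0.2538, 0.0501]
tcp_rot: [0.001, 3.135, 0.002]
ft_force: [-0.8, -1.6, 5.5]
width: 0.0577
```

>>> move_arm --pt "-1 0 0 0 0 0 0" --pt "-1 0 0 0 0 0 0" --pt "-1 0 0 -0.01 0 0 0" --pt "-1 0 0 -0.02 0 0 0"

```text
time: 20.15
tool_pos: [0.5829, 0.2536, 0.057]
tcp_rot: [0.001, 3.141, 0.001]
ft_force: [0.7, 0.3, -2.9]
width: 0.0578
```

>>> move_arm --pt "-1 0 0 -0.08 0 0 0" --pt "-1 0 0 -0.16 0 0 0" --pt "-1 0 0 -0.25 0 0 0" --pt "-1 0.02 -0.09 -0.25 0 0 0" --pt "-1 0.04 -0.18 -0.25 0 0 0" --pt "-1 0.05 -0.27 -0.25 0 0 0" --pt "-1 0.07 -0.36 -0.25 0 0 0" --pt "-1 0.09 -0.45 -0.25 0 0 0"

```text
time: 20.95
tool_pos: [0.5368, 0.0271, 0.1813]
tcp_rot: [0.0, 3.141, -0.0]
ft_force: [0.3, -0.8, -2.1]
width: 0.0577
```

>>> move_arm --pt "-1 0.02 -0.09 0 0 0 0" --pt "-1 0.04 -0.18 0 0 0 0" --pt "-1 0.06 -0.27 0 0 0 0" --pt "-1 0.08 -0.36 0 0 0 0" --pt "-1 0.1 -0.45 0 0 0 0" --pt "-1 0.11 -0.54 0 0 0 0" --pt "-1 0.112 -0.62 0 0 0 0" --pt "-1 0.112 -0.625 0 0 0 0"

```text
time: 21.75
tool_pos: [0.4809, -0.2891, 0.1818]
tcp_rot: [0.009, 3.14, -0.006]
ft_force: [0.6, 0.7, -2.0]
width: 0.0575
```

>>> move_arm --pt "-1 0 0 0 0 0 0" --pt "-1 0 0 0 0 0 0"

```text
time: 21.95
tool_pos: [0.4811, -0.2828, 0.1806]
tcp_rot: [-0.0, -3.141, -0.002]
ft_force: [-0.4, -0.4, -2.2]
width: 0.0576
```

Run:
```python
from h import *
s=env.get_state(); print(s['tool_pos'],s['ft_force'],s['tcp_rot'],s['width'])
im=env.get_image('wrist')[:,:,::-1].copy();c=env.get_calibration('wrist'); np.save('w11.npy',c)
X=(.4825,-.2847); t=np.linspace(0,6.28,150)
for z,r in((.005,.046),(.088,.0155)):
  for p in proj(c,np.c_[X[0]+r*np.cos(t),X[1]+r*np.sin(t),0*t+z]): cv2.circle(im,tuple(int(k) for k in p.round()),0,(255,0,0),-1)
cv2.imwrite('pics/w11.png',im)
```

```text
[ 0.48107327 -0.28276176  0.18059254] [-0.42577988 -0.43594269 -2.20913824] [-2.02581228e-04 -3.14099601e+00 -2.03385175e-03] 0.05757033683647412
```

View pics/w11.png

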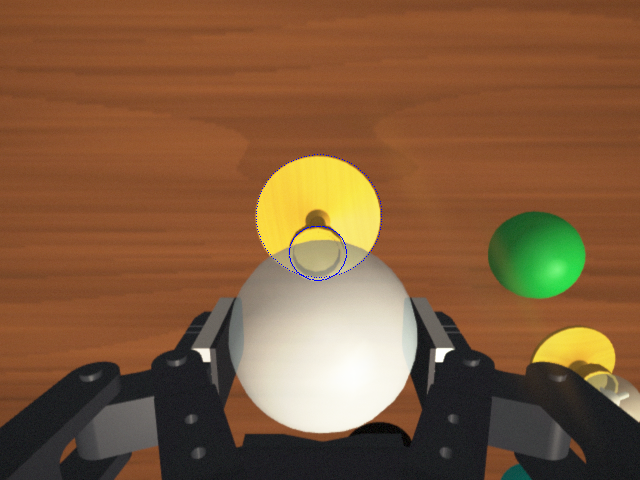

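Tall stand foot (318,216) and ring (318,253) match the overlay. The crystal spans u 230–417, v 240–432.

Run:
```python
from h import *
c=env.get_calibration('wrist');s=env.get_state()
P=fitball(c,.03,229.5,416.5,240,s['tool_pos']); d=P-s['tool_pos'];print(P,d,outline(c,P,.03).max(0))
print(rel(np.array([.4825,-.2847,.117])-d))
```

```text
[ 0.47906628 -0.28189822  0.18167746] [-0.00213778  0.00050994  0.00111477] [416.50000002 431.64463306]
[-0.00694336 -0.00575434  0.12934424]
```

>>> move_arm --pt "-1 -0.0065 -0.0055 0.06 0 0 0" --pt "-1 -0.0065 -0.0055 0.1 0 0 0" --pt "-1 -0.0065 -0.0055 0.12 0 0 0" --pt "-1 -0.0065 -0.0055 0.128 0 0 0" --pt "-1 -0.0065 -0.0055 0.128 0 0 0" --pt "-1 -0.0065 -0.0055 0.128 0 0 0"

```text
time: 22.6
tool_pos: [0.4854, -0.287, 0.1179]
tcp_rot: [0.0, 3.14, -0.002]
ft_force: [0.2, -0.2, -2.9]
width: 0.0576
```

>>> move_arm --pt "-1 0 0 0.003 0 0 0" --pt "-1 0 0 0.003 0 0 0" --pt "-1 0 0 0.003 0 0 0"

```text
time: 22.9
tool_pos: [0.4848, -0.287, 0.1158]
tcp_rot: [0.001, 3.141, -0.001]
ft_force: [-0.2, -0.5, -2.8]
width: 0.0574
```

>>> move_arm --pt "-1 0 0 0.003 0 0 0" --pt "-1 0 0 0.003 0 0 0"

```text
time: 23.1
tool_pos: [0.4844, -0.2867, 0.1136]
tcp_rot: [-0.001, -3.141, -0.0]
ft_force: [-0.1, 0.4, -2.9]
width: 0.0574
```

>>> move_arm --pt "-1 0 0.002 0.003 0 0 0" --pt "-1 0 0.002 0.003 0 0 0"

```text
time: 23.3
tool_pos: [0.485, -0.2863, 0.1129]
tcp_rot: [0.001, 3.141, -0.002]
ft_force: [-0.3, 0.5, 0.1]
width: 0.0574
```

>>> move_arm --pt "-1 0 0 0.003 0 0 0" --pt "-1 0 0 0.003 0 0 0"

```text
time: 23.5
tool_pos: [0.4854, -0.2863, 0.1125]
tcp_rot: [0.001, 3.14, -0.002]
ft_force: [-1.2, 0.2, 6.1]
width: 0.0575
```

Seated (net +9 N against the held weight). Releasing and withdrawing upward.

>>> move_arm --pt "1 0 0 0 0 0 0" --pt "1 0 0 0 0 0 0" --pt "1 0 0 0 0 0 0" --pt "1 0 0 0 0 0 0" --pt "1 0 0 -0.08 0 0 0" --pt "1 0 0 -0.16 0 0 0" --pt "1 0 0 -0.22 0 0 0" --pt "1 0 0 -0.22 0 0 0"

```text
time: 24.3
tool_pos: [0.4874, -0.288, 0.2267]
tcp_rot: [0.001, 3.133, -0.011]
ft_force: [1.0, 0.1, 0.3]
width: 0.0852
```

>>> move_arm --pt "1 0.05 0.02 -0.08 0 0 0" --pt "1 0.14 0.02 -0.1 0 0 0" --pt "1 0.2 0.02 -0.1 0 0 0" --pt "1 0.2 0.02 -0.1 0 0 0" --pt "1 0.2 0.02 -0.1 0 0 0"

```text
time: 24.8
tool_pos: [0.3841, -0.2754, 0.2701]
tcp_rot: [-0.003, -3.141, -0.001]
ft_force: [-0.4, 0.6, 0.2]
width: 0.0856
```

Run:
```python
from h import *
s=env.get_state(); print(s['tool_pos'],s['ft_force'],s['width'])
c=env.get_calibration('scene'); im=env.get_image('scene')[:,:,::-1].copy()
a=cv2.resize(im,None,fx=2,fy=2,interpolation=cv2.INTER_CUBIC)
for P,r in (((.4825,-.2847,.115),.03),((.4755,.0714,.083),.025),((.603,-.0767,.050),.019)):
    for p in outline(c,P,r): cv2.circle(a,tuple(int(2*k+.5) for k in p),0,(255,0,255),-1)
cv2.imwrite('pics/end.png',a[240:800,290:1060])
```

```text
[ 0.3841431  -0.27544826  0.27006167] [-0.35096033  0.60828489  0.21177289] 0.08557426477073993
```

View pics/end.png

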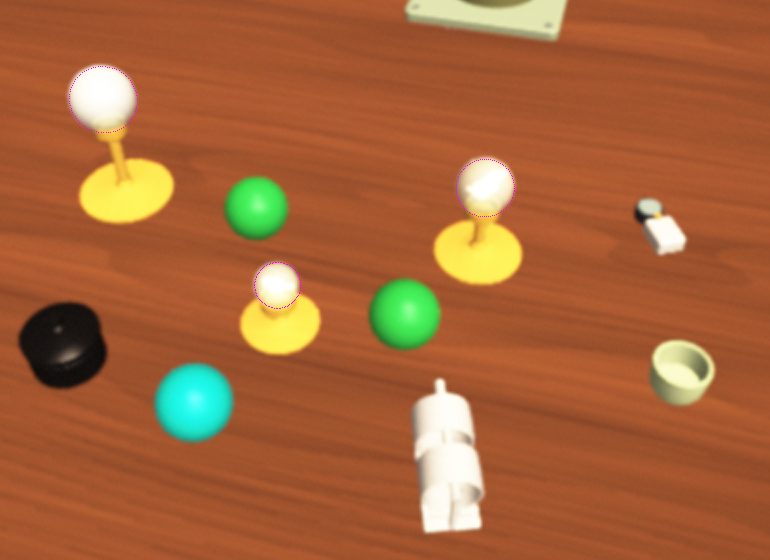

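All three spheres sit on their predicted seated outlines: crystal (102,99), 50 mm (486,187), 38 mm (277,285) in the crop. The cup at (682,372) is empty and upright, and the arm is clear.

```bash
python3 -c "
from plant import env
env.close_job()"
```

```text
the job is handed in; nothing more can be done
```

The three spheres are on their proper stands and the job is handed in, at about 25 s of the 120 s allowed. `close_job` reports no verdict.

- **Moves:** I rested the 60 mm crystal in the tealight cup. The 38 mm marble then went to the lowest stand, the 50 mm marble to the middle stand, and the crystal to the tallest. Each was lowered until the wrist force showed it was seated, then let go.
- **Last checks:** In the final scene picture all three spheres lie on the outlines computed for their seated positions. The cup is empty and upright, and the box, napkin rings, loupe and the green and turquoise look-alikes stand where they were. The fingers are open and clear of everything, with under 1 N on the wrist.
- **What disagreed:** My first grip on the crystal bore above its equator, which I saw from a narrow opening and an upward force. I opened, went about 6 mm lower and gripped again before lifting. The measured tool position also ran 1–3 mm off command when low, and I allowed for that when placing.

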